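# Clamp the two halves of a wooden display riser

## Robot

A 6-joint arm with a two-finger parallel gripper is mounted at the origin on the work surface. World frame = base frame: x ahead of the robot, y to its left, z up, the work surface at z = 0. Lengths are in m, angles in rad, forces in N, time in s.
With the tool pointing down it reaches from about 0.375 to 0.925 m from the base axis. Payload 5.7 kg.
Tool frame: the origin (TCP) lies between the finger pads; the fingertips stand 22 mm ahead of it and the grasp point (between the pads) lies 3 mm ahead of it; y points along the fingers, z is the direction in which the jaws open and shut, and the axes are right-handed (so a half turn about y gives the same grasp; the last joint's range is limited). The gripper opens to 85 mm and grips with 20 to 120 N. Pads are 22 mm wide; open, the fingers measure 114 mm over their backs; the gripper's body (76 mm by 85 mm) begins 54 mm behind the grasp point. The pads swing forward as they close: fully open they stand 13 mm farther back than shut.
Start: joints at [-1.379, 0.359, 1.51, -0, 1.272, -0.115], TCP at [0.181, -0.572, 0.253] pointing down, gripper open.
Joint ranges: [-2.97, 2.97], [-1.01, 2.36], [0.21, 2.38], [-0.96, 4.11], [0.2, 2.71], [-2.98, 2.98]. Speed limits (rad/s): [2.39, 2.39, 3.14, 3.14, 3.14, 3.14].

## Interface

Orientations are given as a unit quaternion [x, y, z, w].
In Python, from plant import ctrl gives the robot as it stands.
- The arm moves only by the tool jog_arm, never from a script. Its argument "steps" is a list of rows, each an object with "slide": the shift along the tool's x, y, z in mm, a list of three; "spin": the turn about the tool's y in rad; "gripper": the opening, from 0 (shut) to 1 (fully open). In form: [{"slide": [dx, dy, dz], "spin": spin, "gripper": gripper}, ...]. A call has 1 to 10 rows; each row shifts and turns the commanded pose from where the row before left it, along the tool's axes as they then stand; what a row does not reach is not made up. A row lasts 1/8 s, in which the tool goes at most 62.5 mm and 10.7 degrees, less where a joint would pass 70% of its speed; a pose out of reach is approached as far as the arm can. A call is refused whole if a number of a shift passes 62.5 or a number of a turn 0.188, either way. A call with a gripper value outside its range is refused whole. The fingers move at their own pace and stop on an object; "squeeze" is the grip in N (left out, the last holds). Time passes only in rows, so rows that do not move let the fingers close. It gives the time, the measured TCP pose, the force and the opening at its end, in the units of the state.
- ctrl.get_state(): the state, without advancing time (a new reading comes with each control period).
- ctrl.grab_frame(name): name is "scene" or "top"; returns a dict with "pixels" (480x640x3 uint8, blue, green, red), "depth" (480x640 float32, m along the optical axis (not along the pixel's ray), 0 where there is no reading), "fovy" (degrees; the focal length in pixels is half the picture's height over the tangent of half this angle, whatever the lens; pixels are square), "cx", "cy" (the principal point, pixels), "camera_from_world" (4x4, takes a point from world to camera coordinates). Camera axes: x right, y down, z forward; pixel columns grow to the right and rows downward; lengths in m; the calibration is good to about 2 mm. A picture is of the moment at which its call begins.
- ctrl.close_job(): hands the job in, once; it reports no verdict.
The state is a dict: "time_s": time; "qpos": joint angles; "joint_velocities": joint speeds; "joint_efforts": joint torques, N m; "tool_pos": TCP position; "tool_rot": TCP orientation; "force": force on the tool from outside, world axes, zero at the start; "moment": the same for the moment, N m; "gripper_width": finger opening in m.
Only numpy, scipy, OpenCV 4.12 (cv2) and the standard library are available. Lean on these libraries where they do the work, as an engineer would, in place of code of your own. Each camera call takes 0.05 s, during which the arm holds its last target.

## Task

The two loose wooden halves of a display riser stand between the jaws of the bar clamp on the glass shelf. Pump the clamp's trigger (pull it in towards the fixed handle, let it come back out, pull again) until the moving jaw's sprung pad has pushed the halves together and against the fixed jaw and has sunk about half-way into its jaw, but take care never to drive it nearly all the way in. Work the clamp by its trigger and handle only, leave the wood, the bar, the moving jaw and everything around alone, and finish still holding the trigger pulled in.

Things in the scene. Friction and masses are not known exactly. Their poses are not given: they have to be found in the camera images.
- clamp: Bar clamp fixed grip-up on the shelf (shelf top 60 mm above the table): aluminium cheeks on a 90 x 118 mm steel foot. Origin on the shelf top, straight below the fixed handle; z up; -y (call it forward) runs along the bar from the handle to the jaws; yaw varies. Apart from handle and trigger all of it ends at or below 105 mm above the shelf; nothing stands beside handle and trigger.
- handle (a point): Middle of the fixed black handle, 143 mm above the shelf, straight above the clamp's origin. The handle is 28 mm across (x) by 20 mm along the bar (y) and spans 105 to 181 mm above the shelf.
- trigger_blade: The trigger's upright grey plastic blade, 26 mm across the bar (x), 16 mm along it (y), 62 mm tall. Origin at its middle, 142 mm above the shelf; axes as the clamp's. Released, it is 52 mm forward (-y) of the handle's axis, 34 mm free between them; it slides along clamp +y to the handle. Pinch it from above across x and pull, or squeeze it and the handle (70 mm over both when out, 48 when in).
- trigger (a joint): Trigger travel in m: 0 out (released), 0.022 pulled fully in, towards the handle (clamp +y). A light spring (2 to 3 N) returns it. Pulling takes about 11 N while the bar moves freely and about 17 N with the pad half sunk, so a soft arm lags behind its command.
- bar (a joint): Closing travel of bar and moving jaw in m (0 to 0.09), starts in 0 to 0.02. Pulling the trigger in carries the bar along 1:1, after up to about 8 mm of idle travel until the ratchet catches a notch; as the trigger comes out the bar stays (friction of 8 N).
- pad (a joint): How far the sprung pad of the moving jaw is pushed into that jaw, in m: 0 free, 0.020 fully in; 0.6 N per mm, so half-way (0.010) is 6 N.
- pad_face: The pad: dark rubber plate 36 (x) x 6 (y) x 34 mm (z) on a plunger; origin at its middle, 26 mm above the shelf; its pressing face is 3 mm towards clamp +y. Free, a 20 mm long plunger shows between it and the jaw.
- far_jaw: The notched steel bar (8 mm wide, 62 to 84 mm above the shelf, over the wood; its tail slides out behind the handle) with the dark steel moving jaw, 30 x 20 x 90 mm, that hangs from its end to 10 mm above the shelf. Origin below the handle when bar travel is 0, moves with the bar along clamp +y; the jaw is 254 mm forward (-y) of it.
- fixed_jaw (a point): Middle of the pressing face of the clamp's dark steel fixed jaw (44 mm wide, 6 to 60 mm high), 92 mm forward (-y) of the clamp's origin, 26 mm above the shelf; the face looks forward.
- half_a: Wooden half nearest the fixed jaw, 60 (x) x 35 (y) x 55 mm tall, loose, about 80 g; origin under its centre. Starts 2 to 6 mm from the fixed jaw.
- half_b: The same kind of wooden half, nearer the moving jaw; origin under its centre. Starts about 4 to 18 mm from the other half.
- mug: Bystander: olive ceramic mug, 76 mm wide, 85 mm high, empty; origin under its centre.
- spout: Bystander: red plastic pour spout, 34 mm wide, 84 mm high; origin under its centre.
- scraper: Bystander: stainless scraper with black handle, 190 mm long, lying; origin near the joint of handle and blade.
- tin: Bystander: small metal tin, 60 mm wide, 54 mm high; origin under its centre.
- jar: Bystander: small glass jar, 56 mm wide, 75 mm high; origin under its centre.
- offcut: Bystander: wooden offcut, 110 x 30 x 18 mm, lying; origin under its centre.
There are look-alikes about, which are no part of the job. What is shaped like the half_b but purple is not meant. Leave any green look-alike of the half_a alone.

How it is judged:
On the way, in this order (a step that is already met when the one before it is completed fails the run):
1. the trigger is pulled in by the robot (10 mm or more) (value of joint trigger above 0.01 m and contact force between the fingers and trigger_blade above 1 N), for 0.04 s.
2. the trigger comes back out (under 8 mm) for another stroke (value of joint trigger below 0.008 m), for 0.04 s.
3. the halves are pressed together and against the fixed jaw (contact force between half_a and clamp above 0.5 N and contact force between half_a and half_b above 0.5 N), for 0.1 s.
At the end, for the whole second after the job is handed in: The robot still holds the trigger, pulled in by more than 3 mm; the sprung pad presses the outer half and is sunk 5 to 15 mm of its 20; the halves press on one another and on the fixed jaw (about 1 N or more), upright (within 0.1 rad) and at rest (value of joint pad between 0.005 and 0.015 m and contact force between pad_face and half_b above 2 N and contact force between half_a and half_b above 1 N and contact force between half_a and clamp above 0.8 N and value of joint trigger above 0.003 m and contact force between the fingers and trigger_blade above 1 N and linear speed of half_b below 0.01 m/s and angle between each of half_a, half_b's own z axis and vertical below 0.1 rad); the arm keeps its last pose, push and grip.
It fails at once if the pad is driven in by more than 17.5 mm of its 20 (the wood is crushed) (value of joint pad above 0.0175 m).
It fails at once if the robot pushes the bar, the moving jaw or the wood itself (over 1 N) (contact force between any of the fingers, the arm and far_jaw above 1 N or contact force between any of the fingers, the arm and half_a above 1 N or contact force between any of the fingers, the arm and half_b above 1 N).
It fails at once if a bystander is moved by more than 15 mm (distance of any of mug, spout, scraper, tin, jar, offcut from where it was at the start of the episode above 0.015 m).
It also fails if it takes over 58 s, if anything falls off the work surface, if the arm or the gripper's body presses on something with over 40 N, if the wrist force passes 120 N, or if a joint passes its speed limit or range.

## Working session

There is one attempt and no reset: what is moved stays moved. The work goes in short steps, Python scripts to look and compute and a tool call to move; the robot and the scene stay as the last step left them, time stands still between calls to the robot, and variables do not carry over. Pictures are saved under pics/ and viewed, and the job is handed in when it is done.

Besides the shell and the picture viewer there is one more tool, called after "Call:" as name(argument=value, ...) on one line, values as JSON. jog_arm: Moves the arm, as the interface text tells. Its arguments: {"type":"object","properties":{"steps":{"type":"array"},"squeeze":{"type":"number"}},"required":["steps"]}

```bash
mkdir -p pics; cat > h.py <<'E'
import numpy as np, cv2
from plant import ctrl
def grab(n,tag):
    f=ctrl.grab_frame(n); cv2.imwrite(f'pics/{tag}.png',f['pixels']); np.savez(f'/tmp/{tag}.npz',**f); return f
def pts(f):
    h,w=f['depth'].shape; fl=h/2/np.tan(np.radians(f['fovy'])/2)
    v,u=np.mgrid[:h,:w]; z=f['depth'].astype(float)
    P=np.stack([(u-f['cx'])/fl*z,(v-f['cy'])/fl*z,z],-1)
    T=np.linalg.inv(f['camera_from_world']); W=P@T[:3,:3].T+T[:3,3]; W[z==0]=np.nan; return W
def proj(f,p):
    fl=480/2/np.tan(np.radians(f['fovy'])/2); q=f['camera_from_world']@np.append(p,1); return q[0]/q[2]*fl+f['cx'],q[1]/q[2]*fl+f['cy']
E
python3 - <<'E'
from h import *
for n in('scene','top'):
    f=grab(n,n+'0'); print(n,f['fovy'],f['camera_from_world'].round(3).tolist())
s=ctrl.get_state(); print(s)
E
```

```text
scene 52.83796917958879 [[-0.703, 0.711, -0.003, 0.38], [0.533, 0.525, -0.664, -0.21], [-0.47, -0.468, -0.748, 1.282], [0.0, 0.0, 0.0, 1.0]]
top 50.58767017732367 [[0.015, -1.0, -0.003, 0.031], [-0.995, -0.015, -0.101, 0.558], [0.101, 0.004, -0.995, 1.029], [0.0, 0.0, 0.0, 1.0]]
{'time_s': 0.1, 'qpos': array([-1.37914346e+00,  3.59464304e-01,  1.51133064e+00, -1.55692442e-05,
        1.27253576e+00, -1.15066483e-01]), 'joint_velocities': array([ 0.00010247, -0.00138986, -0.00263634,  0.00052055, -0.00092404,
        0.00012761]), 'joint_efforts': array([-1.55806374e-03, -5.28655207e+01, -2.79349208e+01, -1.07351327e-04,
        4.92944790e-03, -7.86665112e-06]), 'tool_pos': array([ 0.18105301, -0.57141051,  0.25251653]), 'tool_rot': array([-0.10804743,  0.69942111, -0.69819342,  0.10798987]), 'force': array([-0.27944181, -0.65272628,  0.2981286 ]), 'moment': array([-0.01208366, -0.00538272,  0.01019108]), 'gripper_width': 0.08553797901801918}
```

View pics/scene0.png

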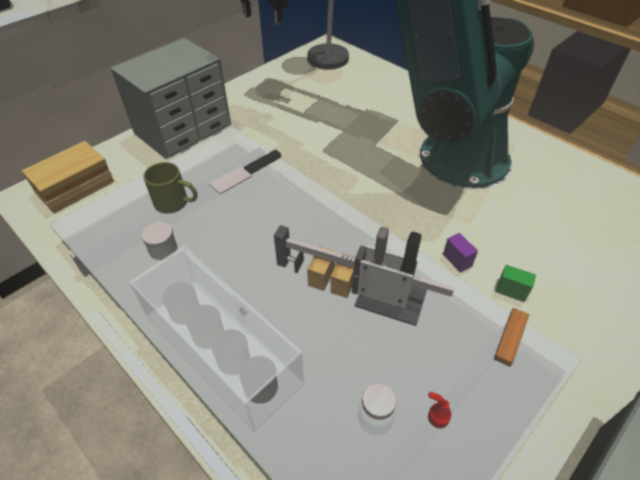

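View pics/top0.png

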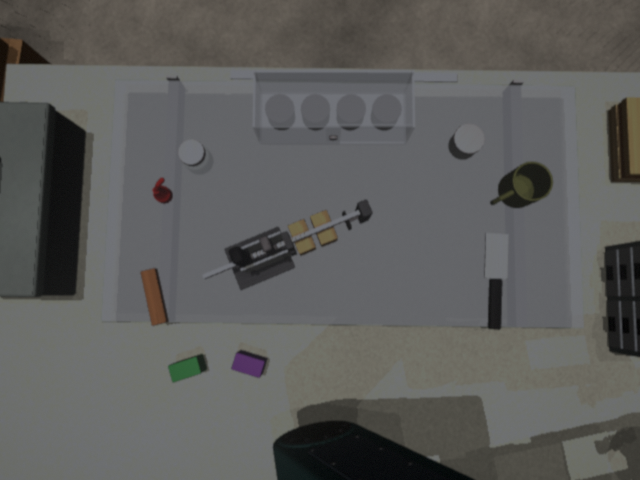

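```bash
python3 - <<'E'
from h import *
f=dict(np.load('/tmp/top0.npz')); W=pts(f)
m=(W[...,2]>0.15)&(W[...,2]<0.3); m[:200]=0;m[300:]=0;m[:,:190]=0;m[:,400:]=0
n,l,st,c=cv2.connectedComponentsWithStats(m.astype(np.uint8))
for i in range(n): 
    q=W[l==i]; print(i,st[i],c[i],np.nanmean(q,0),np.nanmin(q,0),np.nanmax(q,0))
# bar
Z=W[...,2]
m=(Z>0.135)&(Z<0.152); m[:190]=0;m[290:]=0;m[:,:195]=0;m[:,380:]=0
q=W[m]; print(len(q),q.mean(0)); u,s,v=np.linalg.svd((q-q.mean(0))[:,:2],full_matrices=False); print(v[0],np.degrees(np.arctan2(v[0][1],v[0][0])))
img=f['pixels'][190:300,190:390]; cv2.imwrite('pics/topz.png',cv2.resize(img,None,fx=4,fy=4,interpolation=cv2.INTER_CUBIC))
f=dict(np.load('/tmp/scene0.npz'));img=f['pixels'][210:340,260:470]; cv2.imwrite('pics/scz.png',cv2.resize(img,None,fx=3.8,fy=3.8,interpolation=cv2.INTER_CUBIC))
W=pts(f);Z=W[...,2];m=(Z>0.18)&(Z<0.26);m[:200]=0;m[300:]=0;m[:,:350]=0;m[:,440:]=0
n,l,st,c=cv2.connectedComponentsWithStats(m.astype(np.uint8))
for i in range(n): 
    q=W[l==i]; print(i,st[i],c[i],np.nanmean(q,0),np.nanmin(q,0),np.nanmax(q,0))
E
```

```text
0 [     0      0    640    480 306045] [319.66794099 239.48415102] [ 0.62621598  0.04678603 -0.05892441] [ 0.06308783 -1.14598183 -0.76814974] [1.58652289 1.29213316 0.54654312]
1 [357 200  16  18 182] [364.60989011 207.92857143] [ 0.60801156 -0.03556168  0.15971746] [ 0.59240546 -0.04978742  0.15060827] [ 0.62294771 -0.0219617   0.16413818]
2 [229 230  65  41 973] [258.23843782 250.39054471] [0.52408552 0.15189036 0.19570023] [0.4906132  0.09384763 0.15025355] [0.56420179 0.19563031 0.24464978]
735 [0.5461268  0.10649456 0.14152204]
[-0.39764695  0.9175385 ] 113.43115989828901
0 [     0      0    640    480 306422] [319.29845116 239.48260242] [ 0.42996462 -0.17214833 -0.02592725] [-1.25516392 -1.4997248  -0.76467505] [1.36634876 0.6014106  0.4848841 ]
1 [374 227  15  33 328] [381.17987805 242.40853659] [0.53986605 0.14205914 0.21445584] [0.52140452 0.12900839 0.18011863] [0.54847547 0.14987397 0.23609635]
2 [403 232  19  36 450] [411.78444444 249.22666667] [0.52065219 0.18973659 0.22031862] [0.50035178 0.17393727 0.18084941] [0.52899649 0.19884905 0.24386424]
```

View pics/topz.png

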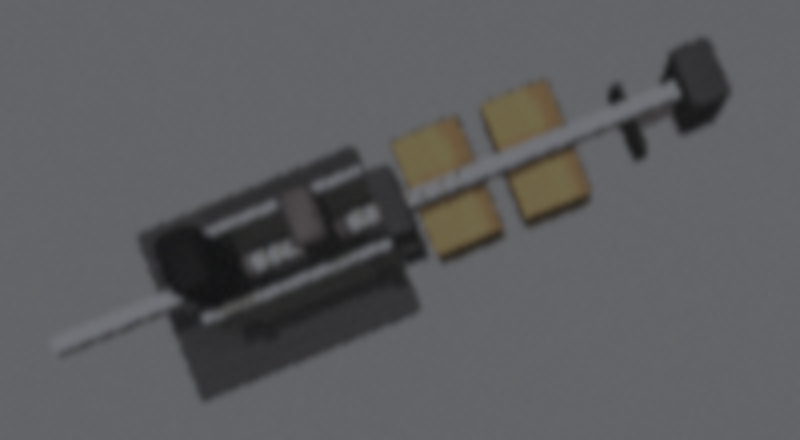

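View pics/scz.png

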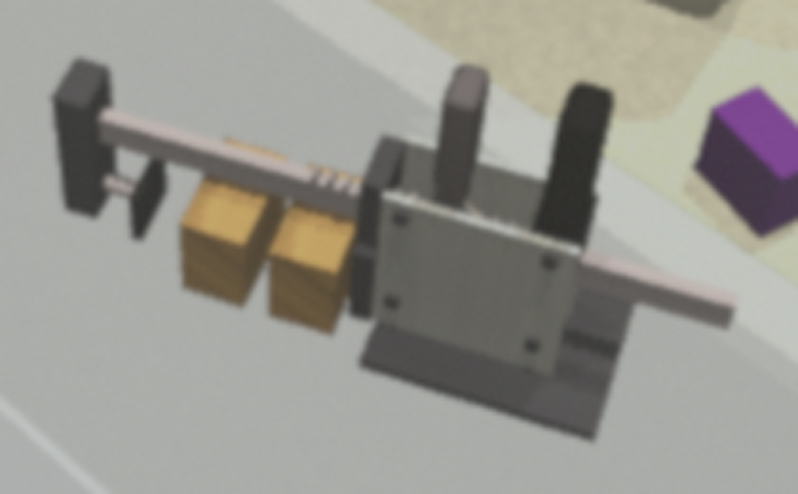

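```bash
cat >> h.py <<'E'
from scipy.spatial.transform import Rotation as R
cy=np.array([-0.3976,0.9175]); cx=np.array([0.9175,0.3976])
def tool():
    s=ctrl.get_state(); return s, R.from_quat(s['tool_rot']).as_matrix()
E
python3 - <<'E'
from h import *
for nm in('top','scene'):
    f=dict(np.load(f'/tmp/{nm}0.npz'));W=pts(f)
    for lo,hi in((.226,.236),(.237,.25)):
        m=(W[...,2]>lo)&(W[...,2]<hi)&(abs(W[...,0]-.53)<.06)&(abs(W[...,1]-.16)<.06)
        q=W[m][:,:2]; a=q@cx;b=q@cy
        for sel in (b<.155-.20*.0, ):
            pass
        print(nm,lo,len(q)); 
        # split by along-bar coord
        t=b; mid=(t.min()+t.max())/2
        for g in (t<mid-0,t>=mid): print('  n',g.sum(),'x',a[g].min().round(4),a[g].max().round(4),'y',t[g].min().round(4),t[g].max().round(4),'xy', (( (a[g].min()+a[g].max())/2)*cx+((t[g].min()+t[g].max())/2)*cy).round(4))
# bar line lateral
f=dict(np.load('/tmp/top0.npz'));W=pts(f)
hsv=cv2.cvtColor(f['pixels'],cv2.COLOR_BGR2HSV)
m=(W[...,2]>.11)&(W[...,2]<.155); m[:190]=0;m[290:]=0;m[:,:195]=0;m[:,400:]=0
b=W[m][:,:2]@cy;a=W[m][:,:2]@cx;z=W[m][:,2]
for k in np.arange(-.06,.30,.008):
    g=(b>=k)&(b<k+.008)
    if g.sum(): print(round(k,3),g.sum(),a[g].min().round(3),a[g].max().round(3),np.median(z[g]).round(3), z[g].min().round(3))
s,T=tool(); print(T.round(4))
E
```

```text
top 0.226 155
  n 137 x 0.5312 0.557 y -0.095 -0.079 xy [0.5338 0.1365]
  n 18 x 0.5301 0.5561 y -0.0453 -0.0299 xy [0.5132 0.1814]
top 0.237 186
  n 1 x 0.551 0.551 y -0.0902 -0.0902 xy [0.5414 0.1363]
  n 185 x 0.5303 0.5579 y -0.045 -0.0255 xy [0.5132 0.184 ]
scene 0.226 176
  n 125 x 0.5326 0.5589 y -0.0935 -0.0775 xy [0.5347 0.1385]
  n 51 x 0.5376 0.5598 y -0.0438 -0.0237 xy [0.5169 0.1872]
scene 0.237 154
  n 74 x 0.5328 0.5586 y -0.043 -0.0336 xy [0.5159 0.1818]
  n 80 x 0.5326 0.5603 y -0.0334 -0.0241 xy [0.5128 0.1909]
-0.06 49 0.524 0.561 0.141 0.11
-0.052 47 0.524 0.561 0.14 0.112
-0.044 10 0.524 0.56 0.131 0.113
-0.036 4 0.524 0.524 0.12 0.113
-0.028 6 0.524 0.524 0.134 0.115
-0.02 7 0.54 0.544 0.138 0.127
-0.012 22 0.54 0.548 0.14 0.124
-0.004 23 0.54 0.548 0.141 0.124
0.004 25 0.54 0.548 0.141 0.122
0.012 22 0.54 0.548 0.14 0.124
0.02 23 0.54 0.548 0.14 0.13
0.028 25 0.54 0.548 0.14 0.126
0.036 23 0.54 0.547 0.141 0.127
0.044 14 0.54 0.548 0.141 0.129
[[-9.533e-01 -3.000e-04  3.019e-01]
 [-3.019e-01  1.700e-03 -9.533e-01]
 [-2.000e-04 -1.000e+00 -1.700e-03]]
```

Call:
jog_arm(steps=[{"slide": [-20,-20,-20],"spin": 0,"gripper": 1},{"slide": [-34,-20,-36],"spin": 0,"gripper": 1},{"slide": [-34,-20,-36],"spin": 0,"gripper": 1},{"slide": [-34,-15,-36],"spin": 0,"gripper": 1},{"slide": [-34,0,-36],"spin": 0,"gripper": 1},{"slide": [-34,0,-36],"spin": 0,"gripper": 1},{"slide": [-34,0,-36],"spin": 0,"gripper": 1},{"slide": [-34,0,-36],"spin": 0,"gripper": 1},{"slide": [-34,0,-36],"spin": 0,"gripper": 1},{"slide": [-34,0,-36],"spin": 0,"gripper": 1}], squeeze=60)

```text
time_s: 1.35
tool_pos: [0.3883, -0.144, 0.3281]
tool_rot: [-0.108, 0.699, -0.699, 0.108]
force: [0.5, 0.0, -0.1]
gripper_width: 0.0855
```

Call:
jog_arm(steps=[{"slide": [0,0,0],"spin": -0.186,"gripper": 1},{"slide": [0,0,0],"spin": -0.186,"gripper": 1},{"slide": [0,0,0],"spin": -0.186,"gripper": 1},{"slide": [0,0,0],"spin": -0.186,"gripper": 1},{"slide": [0,0,0],"spin": -0.186,"gripper": 1},{"slide": [0,0,0],"spin": -0.186,"gripper": 1},{"slide": [0,0,0],"spin": -0.186,"gripper": 1},{"slide": [0,0,0],"spin": -0.186,"gripper": 1},{"slide": [0,0,0],"spin": -0.184,"gripper": 1}])

```text
time_s: 2.48
tool_pos: [0.3877, -0.1454, 0.328]
tool_rot: [-0.592, 0.387, -0.386, 0.592]
force: [-0.4, 0.1, 0.1]
gripper_width: 0.0856
```

```bash
python3 - <<'E'
from h import *
s,T=tool(); print(T.round(4),s['time_s'],s['tool_pos'],s['force'])
print(np.degrees(np.arctan2(T[1,2],T[0,2])), T.T@(np.array([.5343,.1375,.211])-s['tool_pos'])*1000)
E
```

```text
[[ 4.024e-01 -8.000e-04  9.155e-01]
 [-9.155e-01  5.000e-04  4.024e-01]
 [-8.000e-04 -1.000e+00 -5.000e-04]] 2.475 [ 0.38774743 -0.14539274  0.32796568] [-0.41089305  0.07844286  0.14702897]
23.726345316567 [-199.92027858  117.00506152  248.04964728]
```

Call:
jog_arm(steps=[{"slide": [-34,0,42],"spin": 0.005,"gripper": 1},{"slide": [-34,0,42],"spin": 0,"gripper": 1},{"slide": [-34,0,42],"spin": 0,"gripper": 1},{"slide": [-34,0,42],"spin": 0,"gripper": 1},{"slide": [-34,0,42],"spin": 0,"gripper": 1},{"slide": [-30,0,38],"spin": 0,"gripper": 1},{"slide": [0,20,0],"spin": 0,"gripper": 1},{"slide": [0,0,0],"spin": 0,"gripper": 1}])

```text
time_s: 3.48
tool_pos: [0.5361, 0.1361, 0.3064]
tool_rot: [0.591, -0.391, 0.388, -0.589]
force: [-0.7, -0.1, -0.1]
gripper_width: 0.0854
```

```bash
python3 - <<'E'
from h import *
s,T=tool(); print(s['time_s'],s['tool_pos'],s['force'])
print(np.degrees(np.arctan2(T[1,2],T[0,2])), T.T@(np.array([.5343,.1375,.211])-s['tool_pos'])*1000)
f=grab('scene','scene1'); img=f['pixels'][100:400,220:540]; cv2.imwrite('pics/s1z.png',cv2.resize(img,None,fx=2,fy=2))
E
```

```text
3.475 [0.53614067 0.13613987 0.3064004 ] [-0.7105551  -0.06242264 -0.14196422]
23.1541704761281 [-1.85578885 95.4069669  -0.73521174]
```

View pics/s1z.png

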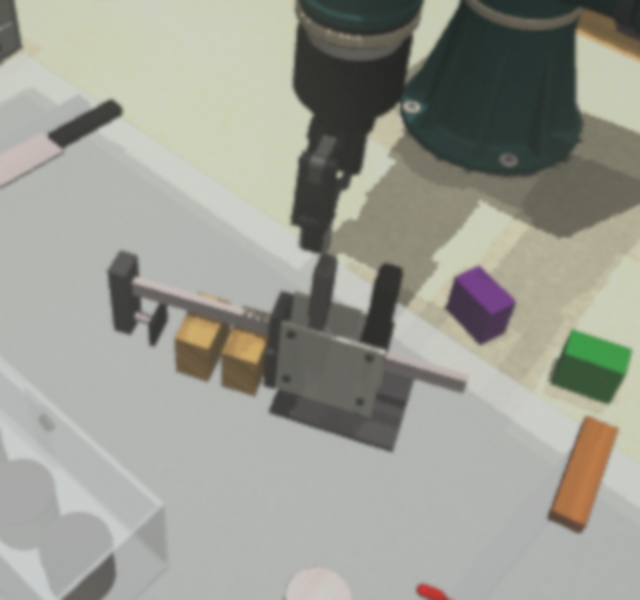

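The gripper (picture about (320,180)) hangs straight above the grey blade (323,290), with the handle (385,310) clear of it. Going down.

Call:
jog_arm(steps=[{"slide": [-2,30,0],"spin": 0,"gripper": 1},{"slide": [0,30,0],"spin": 0,"gripper": 1},{"slide": [0,25,0],"spin": 0,"gripper": 1},{"slide": [0,10,0],"spin": 0,"gripper": 1},{"slide": [0,0,0],"spin": 0,"gripper": 1},{"slide": [0,0,0],"spin": 0,"gripper": 1}])

```text
time_s: 4.28
tool_pos: [0.5377, 0.1376, 0.2146]
tool_rot: [-0.589, 0.389, -0.39, 0.59]
force: [-0.3, -0.6, 1.1]
gripper_width: 0.0851
```

```bash
python3 - <<'E'
from h import *
s,T=tool(); print(s['time_s'],s['tool_pos'],s['force'])
print(np.degrees(np.arctan2(T[1,2],T[0,2])), T.T@(np.array([.5343,.1375,.211])-s['tool_pos'])*1000)
E
```

```text
4.275 [0.53765269 0.13755642 0.21464667] [-0.32679178 -0.61864988  1.09681553]
23.073300235934074 [-1.26395838  3.639382   -3.11435384]
```

Call:
jog_arm(steps=[{"slide": [-1,3,-2.5],"spin": -0.005,"gripper": 1},{"slide": [0,0,0],"spin": 0,"gripper": 0.4},{"slide": [0,0,0],"spin": 0,"gripper": 0.2},{"slide": [0,0,0],"spin": 0,"gripper": 0},{"slide": [0,0,0],"spin": 0,"gripper": 0},{"slide": [0,0,0],"spin": 0,"gripper": 0},{"slide": [0,0,0],"spin": 0,"gripper": 0}], squeeze=60)

```text
time_s: 5.15
tool_pos: [0.5332, 0.1372, 0.2106]
tool_rot: [0.592, -0.389, 0.388, -0.59]
force: [-3.7, -2.3, 5.3]
gripper_width: 0.0251
```

```bash
cat >> h.py <<'E'
def rep(tag=None):
    s,T=tool(); p=s['tool_pos']; print('t',s['time_s'],'w',s['gripper_width'],'bar-coord',round(p[:2]@cy*1000,2),'lat',round(p[:2]@cx*1000,2),'z',round(p[2]*1000,1),'Falong',round(s['force'][:2]@cy,2),'Flat',round(s['force'][:2]@cx,2),'Fz',round(s['force'][2],2))
    if tag:
        f=grab('scene',tag); img=f['pixels'][200:350,250:450]; cv2.imwrite(f'pics/{tag}z.png',cv2.resize(img,None,fx=4,fy=4,interpolation=cv2.INTER_CUBIC))
E
python3 -c "
from h import *
rep('s2')"
```

```text
t 5.15 w 0.025088013879906373 bar-coord -86.11 lat 543.71 z 210.6 Falong -0.66 Flat -4.27 Fz 5.28
```

View pics/s2z.png

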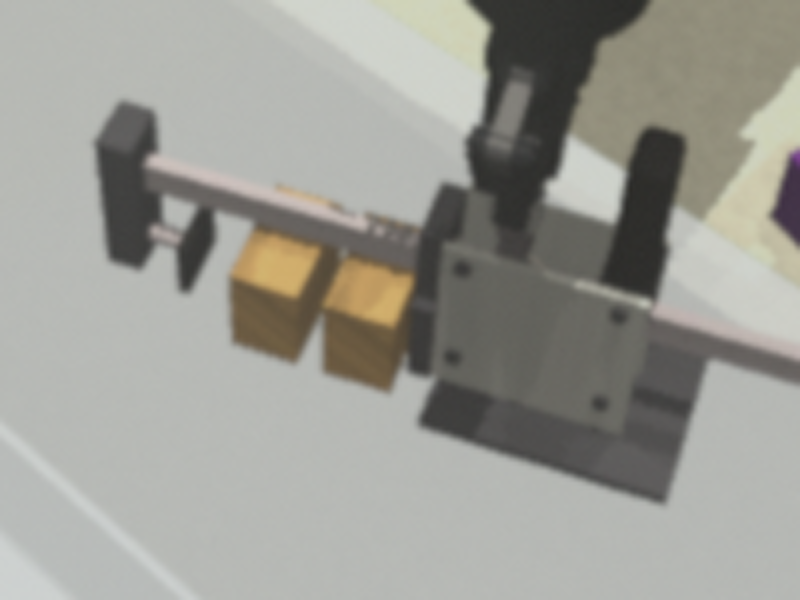

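The blade is gripped (25 mm wide, picture (515,215)), and the pad (197,250) still stands well clear of the outer half (270,290). First stroke.

Call:
jog_arm(steps=[{"slide": [-5,0,0],"spin": 0,"gripper": 0},{"slide": [-5,0,0],"spin": 0,"gripper": 0},{"slide": [-5,0,0],"spin": 0,"gripper": 0},{"slide": [-5,0,0],"spin": 0,"gripper": 0},{"slide": [-2,0,0],"spin": 0,"gripper": 0},{"slide": [0,0,0],"spin": 0,"gripper": 0}])

```text
time_s: 5.95
tool_pos: [0.5255, 0.1549, 0.2107]
tool_rot: [0.593, -0.387, 0.389, -0.589]
force: [-0.7, -12.6, 3.6]
gripper_width: 0.0252
```

```bash
python3 -c "
from h import *
rep('s3')"
```

```text
t 5.95 w 0.02520352977649461 bar-coord -66.81 lat 543.7 z 210.7 Falong -11.3 Flat -5.65 Fz 3.64
```

View pics/s3z.png

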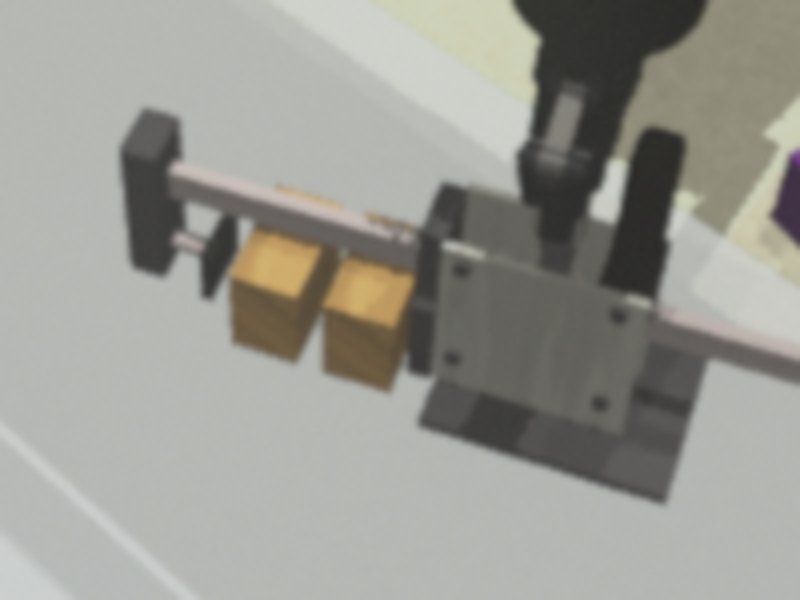

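```bash
cat >> h.py <<'E'
def meas(tag):
    f=dict(np.load(f'/tmp/{tag}.npz'));W=pts(f);img=cv2.cvtColor(f['pixels'],cv2.COLOR_BGR2HSV)
    a=W[...,:2]@cx;b=W[...,:2]@cy;z=W[...,2]
    reg=(abs(a-.545)<.04)&(b<-.1)&(b>-.35)
    j=reg&(z>.15)&(z<.17)&(b<-.2); out=dict(jaw=(b[j].min(),b[j].max(),np.median(b[j])))
    w=reg&(z>.105)&(z<.120)&(img[...,1]>90)&(a>.555)
    bb=np.sort(b[w]); out['wood']=(len(bb),bb[0],bb[-1]); d=np.diff(bb); k=np.argmax(d); out['split']=(bb[k],bb[k+1])
    pd=reg&(z>.07)&(z<.10)&(img[...,2]<70)&(b<-.19)&(a>.55)
    q=b[pd]; out['dark']=np.histogram(q,bins=np.arange(-.32,-.17,.004))[0]
    print(tag,{k:np.round(v,4).tolist() for k,v in out.items()})
E
python3 -c "
from h import *
for t in('scene0','s2','s3'): meas(t)"
```

```text
scene0 {'jaw': [-0.2836, -0.2626, -0.2718], 'wood': [476.0, -0.2086, -0.1292], 'split': [-0.1752, -0.1634], 'dark': [0, 0, 0, 0, 0, 0, 0, 0, 0, 1, 10, 16, 13, 20, 1, 0, 0, 0, 0, 5, 26, 0, 0, 0, 0, 0, 0, 0, 0, 0, 0, 0, 0, 0, 0, 0, 0]}
s2 {'jaw': [-0.2834, -0.263, -0.2715], 'wood': [472.0, -0.209, -0.1289], 'split': [-0.1747, -0.1637], 'dark': [0, 0, 0, 0, 0, 0, 0, 0, 0, 0, 9, 11, 13, 18, 3, 0, 0, 0, 0, 2, 28, 0, 0, 0, 0, 0, 0, 0, 0, 0, 0, 0, 0, 0, 0, 0, 0]}
s3 {'jaw': [-0.2708, -0.2506, -0.2595], 'wood': [473.0, -0.2096, -0.1291], 'split': [-0.1751, -0.1642], 'dark': [0, 0, 0, 0, 0, 0, 0, 0, 0, 0, 0, 0, 0, 9, 11, 11, 15, 5, 0, 0, 0, 0, 6, 23, 0, 0, 0, 0, 0, 0, 0, 0, 0, 0, 0, 0, 0]}
```

The jaw has gone 12.4 mm forward on 19.3 mm of trigger, so about 7 mm was idle. By my measurement it needs about 39 mm more to end with the pad half sunk. Next: let the trigger out and take the second stroke.

Call:
jog_arm(steps=[{"slide": [6,0,0],"spin": 0,"gripper": 0},{"slide": [6,0,0],"spin": 0,"gripper": 0},{"slide": [6,0,0],"spin": 0,"gripper": 0},{"slide": [4,0,0],"spin": 0,"gripper": 0},{"slide": [0,0,0],"spin": 0,"gripper": 0},{"slide": [0,0,0],"spin": 0,"gripper": 0}])

```text
time_s: 6.75
tool_pos: [0.5331, 0.1372, 0.2106]
tool_rot: [0.591, -0.389, 0.388, -0.59]
force: [-3.0, -2.5, 5.4]
gripper_width: 0.025
```

```bash
python3 -c "
from h import *
rep('s4');meas('s4')"
```

```text
t 6.75 w 0.025008960508513176 bar-coord -86.1 lat 543.68 z 210.6 Falong -1.07 Flat -3.69 Fz 5.37
s4 {'jaw': [-0.2706, -0.2508, -0.259], 'wood': [477.0, -0.2103, -0.129], 'split': [-0.1754, -0.1641], 'dark': [0, 0, 0, 0, 0, 0, 0, 0, 0, 0, 0, 0, 0, 9, 11, 13, 18, 4, 0, 0, 0, 0, 4, 23, 0, 0, 0, 0, 0, 0, 0, 0, 0, 0, 0, 0, 0]}
```

Call:
jog_arm(steps=[{"slide": [-5,0,0],"spin": 0,"gripper": 0},{"slide": [-5,0,0],"spin": 0,"gripper": 0},{"slide": [-5,0,0],"spin": 0,"gripper": 0},{"slide": [-5,0,0],"spin": 0,"gripper": 0},{"slide": [-4,0,0],"spin": 0,"gripper": 0},{"slide": [0,0,0],"spin": 0,"gripper": 0}])

```text
time_s: 7.55
tool_pos: [0.5247, 0.1567, 0.2107]
tool_rot: [0.593, -0.387, 0.389, -0.589]
force: [-0.7, -12.5, 3.4]
gripper_width: 0.0251
```

```bash
python3 -c "
from h import *
rep('s5');meas('s5')"
```

```text
t 7.55 w 0.025106182895062588 bar-coord -64.81 lat 543.7 z 210.7 Falong -11.15 Flat -5.62 Fz 3.44
s5 {'jaw': [-0.2529, -0.2326, -0.2418], 'wood': [478.0, -0.208, -0.1289], 'split': [-0.1729, -0.1639], 'dark': [0, 0, 0, 0, 0, 0, 0, 0, 0, 0, 0, 0, 0, 0, 0, 0, 0, 6, 13, 13, 13, 12, 0, 0, 0, 0, 0, 0, 0, 0, 0, 0, 0, 0, 0, 0, 0]}
```

View pics/s5z.png

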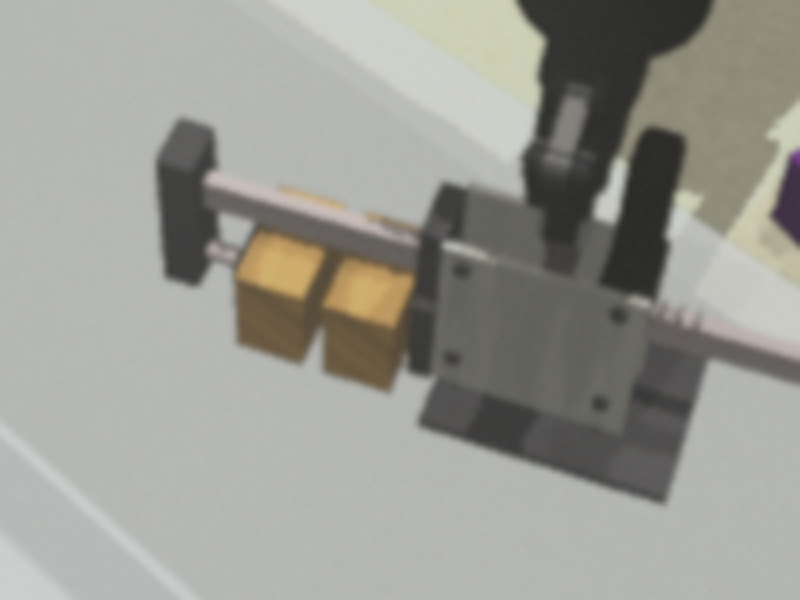

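The pad now touches the outer half, at (238,265), and the halves are still about 9 mm apart at (325,300). The jaw has about 12 mm to go before firm contact, so a full third stroke can sink the pad 10 mm at most.

Call:
jog_arm(steps=[{"slide": [6,0,0],"spin": 0,"gripper": 0},{"slide": [6,0,0],"spin": 0,"gripper": 0},{"slide": [6,0,0],"spin": 0,"gripper": 0},{"slide": [6,0,0],"spin": 0,"gripper": 0},{"slide": [0,0,0],"spin": 0,"gripper": 0},{"slide": [0,0,0],"spin": 0,"gripper": 0}])

```text
time_s: 8.35
tool_pos: [0.5331, 0.1372, 0.2106]
tool_rot: [0.591, -0.389, 0.388, -0.59]
force: [-4.2, -1.9, 5.8]
gripper_width: 0.0257
```

```bash
python3 -c "
from h import *
rep()"
```

```text
t 8.35 w 0.025731076782021772 bar-coord -86.08 lat 543.68 z 210.6 Falong -0.08 Flat -4.56 Fz 5.81
```

Call:
jog_arm(steps=[{"slide": [-5,0,0],"spin": 0,"gripper": 0},{"slide": [-5,0,0],"spin": 0,"gripper": 0},{"slide": [-4,0,0],"spin": 0,"gripper": 0},{"slide": [-4,0,0],"spin": 0,"gripper": 0},{"slide": [0,0,0],"spin": 0,"gripper": 0},{"slide": [0,0,0],"spin": 0,"gripper": 0}])

```text
time_s: 9.1
tool_pos: [0.5271, 0.1512, 0.2107]
tool_rot: [0.593, -0.387, 0.389, -0.589]
force: [-0.4, -11.7, 4.3]
gripper_width: 0.025
```

```bash
python3 -c "
from h import *
rep('s6');meas('s6')"
```

```text
t 9.1 w 0.025004711863762723 bar-coord -70.87 lat 543.69 z 210.7 Falong -10.58 Flat -5.05 Fz 4.29
s6 {'jaw': [-0.2431, -0.2232, -0.2321], 'wood': [476.0, -0.1992, -0.129], 'split': [-0.1992, -0.1985], 'dark': [0, 0, 0, 0, 0, 0, 0, 0, 0, 0, 0, 0, 0, 0, 0, 0, 0, 0, 0, 0, 11, 12, 13, 16, 4, 0, 0, 0, 0, 0, 0, 0, 0, 0, 0, 0, 0]}
```

View pics/s6z.png

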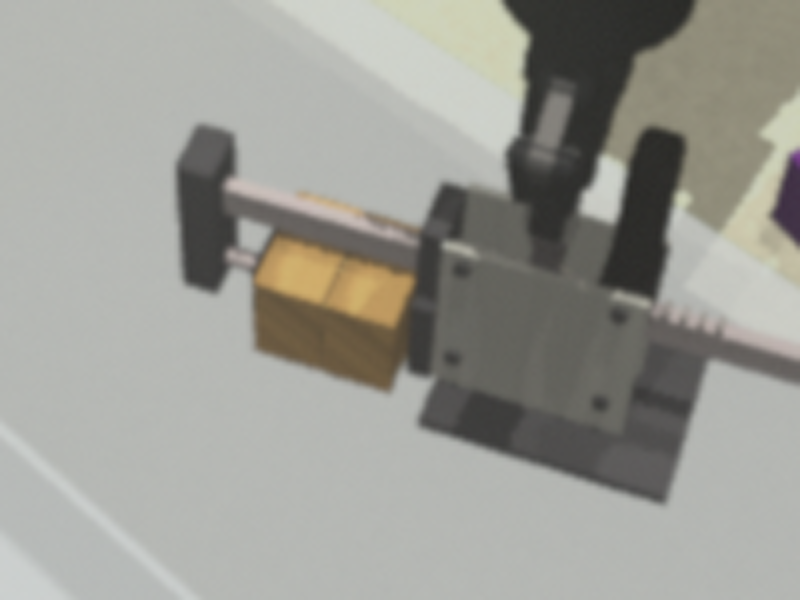

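The halves have met (seam at (330,295)) and stand about 3 mm off the fixed jaw. I'll finish this stroke.

Call:
jog_arm(steps=[{"slide": [-3,0,0],"spin": 0,"gripper": 0},{"slide": [-3,0,0],"spin": 0,"gripper": 0},{"slide": [0,0,0],"spin": 0,"gripper": 0},{"slide": [0,0,0],"spin": 0,"gripper": 0}])

```text
time_s: 9.65
tool_pos: [0.5249, 0.1563, 0.2107]
tool_rot: [0.593, -0.387, 0.389, -0.589]
force: [-0.3, -13.6, 3.7]
gripper_width: 0.0252
```

```bash
python3 -c "
from h import *
rep('s7');meas('s7')"
```

```text
t 9.65 w 0.02524772897277773 bar-coord -65.31 lat 543.73 z 210.7 Falong -12.38 Flat -5.69 Fz 3.69
s7 {'jaw': [-0.2377, -0.218, -0.2264], 'wood': [466.0, -0.1951, -0.1252], 'split': [-0.1853, -0.1845], 'dark': [0, 0, 0, 0, 0, 0, 0, 0, 0, 0, 0, 0, 0, 0, 0, 0, 0, 0, 0, 0, 0, 8, 12, 15, 16, 8, 0, 0, 0, 0, 0, 0, 0, 0, 0, 0, 0]}
```

Call:
jog_arm(steps=[{"slide": [6,0,0],"spin": 0,"gripper": 0},{"slide": [6,0,0],"spin": 0,"gripper": 0},{"slide": [6,0,0],"spin": 0,"gripper": 0},{"slide": [6,0,0],"spin": 0,"gripper": 0},{"slide": [0,0,0],"spin": 0,"gripper": 0},{"slide": [0,0,0],"spin": 0,"gripper": 0}])

```text
time_s: 10.45
tool_pos: [0.5331, 0.1372, 0.2106]
tool_rot: [0.591, -0.389, 0.388, -0.59]
force: [-4.1, -2.4, 5.2]
gripper_width: 0.0254
```

```bash
python3 -c "
from h import *
rep('s8');meas('s8')"
```

```text
t 10.45 w 0.025354801165760207 bar-coord -86.11 lat 543.68 z 210.6 Falong -0.54 Flat -4.72 Fz 5.22
s8 {'jaw': [-0.2372, -0.2176, -0.2266], 'wood': [459.0, -0.1954, -0.1255], 'split': [-0.1448, -0.1439], 'dark': [0, 0, 0, 0, 0, 0, 0, 0, 0, 0, 0, 0, 0, 0, 0, 0, 0, 0, 0, 0, 0, 8, 12, 13, 15, 9, 0, 0, 0, 0, 0, 0, 0, 0, 0, 0, 0]}
```

Call:
jog_arm(steps=[{"slide": [-4,0,0],"spin": 0,"gripper": 0},{"slide": [-4,0,0],"spin": 0,"gripper": 0},{"slide": [-2,0,0],"spin": 0,"gripper": 0},{"slide": [0,0,0],"spin": 0,"gripper": 0},{"slide": [0,0,0],"spin": 0,"gripper": 0}])

```text
time_s: 11.12
tool_pos: [0.5305, 0.1434, 0.2107]
tool_rot: [0.593, -0.387, 0.389, -0.589]
force: [-1.0, -13.8, 2.9]
gripper_width: 0.0256
```

```bash
python3 -c "
from h import *
rep('s9');meas('s9')"
```

```text
t 11.125 w 0.0256405431351087 bar-coord -79.38 lat 543.72 z 210.7 Falong -12.22 Flat -6.38 Fz 2.92
s9 {'jaw': [-0.2359, -0.2157, -0.2246], 'wood': [459.0, -0.1953, -0.1253], 'split': [-0.1892, -0.1885], 'dark': [0, 0, 0, 0, 0, 0, 0, 0, 0, 0, 0, 0, 0, 0, 0, 0, 0, 0, 0, 0, 0, 2, 12, 15, 13, 17, 1, 0, 0, 0, 0, 0, 0, 0, 0, 0, 0]}
```

Contact is firm now. The pad is sunk about 4 mm and the ratchet has caught; about 6 mm more.

Call:
jog_arm(steps=[{"slide": [-2,0,0],"spin": 0,"gripper": 0},{"slide": [-2,0,0],"spin": 0,"gripper": 0},{"slide": [-2,0,0],"spin": 0,"gripper": 0},{"slide": [0,0,0],"spin": 0,"gripper": 0},{"slide": [0,0,0],"spin": 0,"gripper": 0}])

```text
time_s: 11.8
tool_pos: [0.5285, 0.148, 0.2107]
tool_rot: [0.593, -0.386, 0.39, -0.589]
force: [0.5, -17.2, 3.1]
gripper_width: 0.0256
```

```bash
python3 -c "
from h import *
rep('s10');meas('s10')
f=grab('top','t10');meas('s10')
img=f['pixels'][190:300,190:390]; cv2.imwrite('pics/t10z.png',cv2.resize(img,None,fx=4,fy=4,interpolation=cv2.INTER_CUBIC))"
```

```text
t 11.8 w 0.025575365578460352 bar-coord -74.32 lat 543.73 z 210.7 Falong -15.97 Flat -6.41 Fz 3.13
s10 {'jaw': [-0.2318, -0.2113, -0.2199], 'wood': [473.0, -0.1953, -0.1253], 'split': [-0.1951, -0.1944], 'dark': [0, 0, 0, 0, 0, 0, 0, 0, 0, 0, 0, 0, 0, 0, 0, 0, 0, 0, 0, 0, 0, 0, 3, 9, 14, 13, 18, 3, 0, 0, 0, 0, 0, 0, 0, 0, 0]}
s10 {'jaw': [-0.2318, -0.2113, -0.2199], 'wood': [473.0, -0.1953, -0.1253], 'split': [-0.1951, -0.1944], 'dark': [0, 0, 0, 0, 0, 0, 0, 0, 0, 0, 0, 0, 0, 0, 0, 0, 0, 0, 0, 0, 0, 0, 3, 9, 14, 13, 18, 3, 0, 0, 0, 0, 0, 0, 0, 0, 0]}
```

View pics/s10z.png

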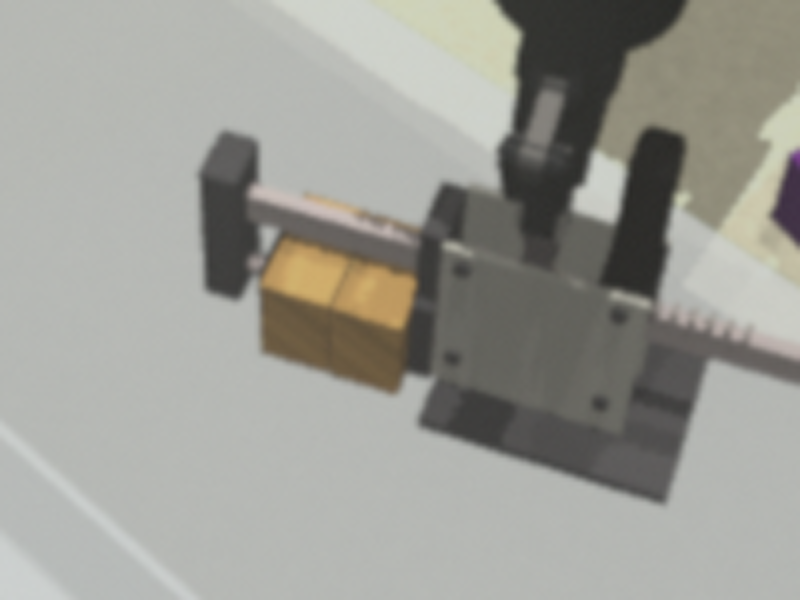

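Call:
jog_arm(steps=[{"slide": [-1,0,0],"spin": 0,"gripper": 0},{"slide": [0,0,0],"spin": 0,"gripper": 0},{"slide": [0,0,0],"spin": 0,"gripper": 0},{"slide": [0,0,0],"spin": 0,"gripper": 0},{"slide": [0,0,0],"spin": 0,"gripper": 0},{"slide": [0,0,0],"spin": 0,"gripper": 0}])

```text
time_s: 12.65
tool_pos: [0.5282, 0.1487, 0.2107]
tool_rot: [0.593, -0.386, 0.39, -0.589]
force: [1.5, -17.0, 3.1]
gripper_width: 0.0255
```

```bash
python3 -c "
from h import *
rep('s11');meas('s11');rep()
print(ctrl.close_job())"
```

```text
t 12.65 w 0.025510946533497576 bar-coord -73.59 lat 543.72 z 210.7 Falong -16.16 Flat -5.42 Fz 3.12
s11 {'jaw': [-0.2306, -0.2107, -0.2195], 'wood': [468.0, -0.1953, -0.1254], 'split': [-0.1838, -0.1831], 'dark': [0, 0, 0, 0, 0, 0, 0, 0, 0, 0, 0, 0, 0, 0, 0, 0, 0, 0, 0, 0, 0, 0, 0, 9, 14, 12, 15, 8, 0, 0, 0, 0, 0, 0, 0, 0, 0]}
t 12.7 w 0.02516217336780548 bar-coord -73.56 lat 543.73 z 210.7 Falong -15.54 Flat -5.27 Fz 3.61
the job is handed in; nothing more can be done
None
```

I pinched the trigger blade from above and pumped it four times, letting it right out between strokes. The halves closed up against the fixed jaw, and I handed the job in at 12.7 s still holding the trigger. The hand-in reports no verdict.

- **Trigger:** it is held about 12.5 mm in, with the gripper closed on the blade at about 25 mm.
- **Pad:** it is sunk about 9–10 mm by the camera, with the jaw face 15.4 mm from the wood against about 24.5 mm when the pad was free. The pull force of about 16 N is slightly under the 17 N you gave for half-way, which suggests a little less, about 8.5–9 mm. Both are inside the 5–15 mm range and well short of 17.5 mm.
- **Wood:** the two halves are together, with no gap found. The inner face reads within about 1 mm of where I worked out the fixed jaw's face to be, and the last picture I viewed, just before the final 1 mm of pull, shows the halves upright.
- **Not checked:** I didn't measure the contact forces on the wood directly, or check afterwards whether any bystanders had moved. The arm stayed above or clear of them.

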